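# Pull-test the green price sign on the cheese stall

### The arm

A 6-joint arm with a two-finger parallel gripper is mounted at the origin on the work surface. World frame = base frame: x ahead of the robot, y to its left, z up, the work surface at z = 0. Lengths are in m, angles in rad, forces in N, time in s.
With the tool pointing down it reaches from about 0.35 to 0.925 m from the base axis. Payload 6.4 kg.
Tool frame: the origin (TCP) lies on the centre line of the jaws, within the pads' length; the fingertips stand 17 mm ahead of it and the grasp point (between the pads) lies 2 mm behind it; z points along the fingers, y is the line along which they close (so a half turn about z gives the same grasp; the last joint's range is limited). The gripper opens to 94 mm and grips with 3 to 60 N. Pads are 16 mm wide; open, the fingers measure 119 mm over their backs; the gripper's body (75 mm by 177 mm) begins 78 mm behind the grasp point.
Start: joints at [-1.276, 0.245, 1.558, -0, 1.339, -0.174], TCP at [0.294, -0.58, 0.222] pointing down, gripper open.
Joint ranges: [-3.13, 3.13], [-1.02, 2.26], [0.13, 2.54], [-0.95, 4.09], [0.21, 2.88], [-2.74, 2.74]. Speed limits (rad/s): [2.57, 2.57, 3.14, 3.14, 3.14, 3.14].

### API

Orientations are given as a 3x3 rotation matrix whose columns are the frame's x, y, z axes.
In Python, from bench import robot, cams, sense gives the robot as it stands (robot), with the cameras (cams) and the readings as plain functions.
- The arm moves only by the shell command python3 jog.py, which reads ROWS from standard input. ROWS is a JSON list of rows, 1 to 5 of them, each of 7 numbers: dx, dy, dz in a scale on which 1.0 is 200 mm, then a rotation vector rx, ry, rz in normalised numbers (1 is pi/2 rad), then the finger opening in m; each row shifts and turns the commanded pose from where the row before left it, along the tool's axes as they then stand; what a row does not reach is not made up. A row lasts 1/12 s, in which the tool goes at most 0.0417 m and 0.125 rad, less where a joint would pass 70% of its speed; a pose out of reach is approached as far as the arm can. The fingers move at their own pace and stop on an object; the grip force is fixed at half the most. Time passes only in rows, so rows that do not move let the fingers close. It prints the time, the measured TCP pose, the force, the opening and the grip force at its end. No shift or turn number may pass 1 either way. Input that does not fit is refused with a message, and nothing moves.
- sense(): the state, without advancing time (a new reading comes with each control period).
- cams.grab_frame(name): name is "scene" or "top" or "wrist"; returns a dict with "img" (420x560x3 uint8, blue, green, red), "fx", "fy", "cx", "cy" (pixels), "R" (3x3) and "t" (3): a world point X has camera coordinates R X + t. Camera axes: x right, y down, z forward; pixel columns grow to the right and rows downward; lengths in m; the calibration is good to about 2 mm. A picture is of the moment at which its call begins. There is no depth.
- robot.close_job(): hands the job in; it is judged then, once.
The state is a dict: "clock": time; "joint_pos": joint angles; "joint_vel": joint speeds; "joint_torque": joint torques, N m; "position": TCP position; "eef_rot": TCP orientation; "wrist_force": force on the tool from outside, world axes, zero at the start; "wrist_torque": the same for the moment, N m; "finger_gap": finger opening in m; "grasp_force": force on a finger pad.
Only numpy, scipy, OpenCV 4.12 (cv2) and the standard library are available. Lean on these libraries where they do the work, as an engineer would, in place of code of your own. Each camera call takes 0.05 s, during which the arm holds its last target. There are 200 camera calls.

### The job

The green price sign has just been snapped into its sprung foot on the cheese board: prove that the snap holds by pulling the sign straight up with about 12 N (the white band on its stem comes out of the foot, the red one must not) and keeping it still there for two seconds. Then ease it gently back down until it sits fully on its foot and let go; do not let it spring back, and do not pull up the blue and the white sign.

Things in the scene. Friction and masses are not known exactly. Their poses are not given: they have to be found in the camera images.
- green_sign (a joint): Lift of the green sign (150 g) in its foot, m: 0 = seated, grows as it is pulled straight up, stop at 0.050. The spring in the foot draws it down: 12 N lifts it 24 mm, each further N 2.3 mm; let go while lifted, it snaps back. The snap holds over this travel. The 12 mm stem's white band shows above the foot from 14 mm of lift and is all out at 34 mm; below it is a red band.
- green_grip (a point): Centre of the green sign's upright plate, moving with it; 100.5 mm above the table when seated. Plate 12 mm thick along x, 60 mm wide along y (level), 45 mm tall along z (up); pinch it from above across x. Under it 10 mm of bare stem, then the fixed black foot, 26 mm wide. Signs stand 150 mm or more apart, in any order, turned up to 35 degrees; cheeses under 70 mm high lie beyond.
- blue_sign (a joint): Lift of the blue sign, same make as the green one, in its own foot, m: 0 = seated. To be left seated.
- white_sign (a joint): Lift of the white sign, same make as the green one, in its own foot, m: 0 = seated. To be left seated.

How it is judged:
On the way:
1. the green sign is pulled up 14 to 34 mm (about 8 to 16 N) and kept still there for a second (value of joint green_sign between 0.014 and 0.034 m and velocity of joint green_sign between -0.01 and 0.01 m/s), for 1 s.
At the end, for the whole second after the job is handed in: After the pull the green sign is at rest and let go, seated on its foot to within 4 mm, as are the blue and the white sign (value of joint each of green_sign, blue_sign, white_sign below 0.004 m and velocity of joint green_sign between -0.01 and 0.01 m/s); the robot touches nothing.
It fails at once if the green sign is pulled up more than 36 mm (about 17 N), so that the red band shows (value of joint green_sign above 0.036 m).
It fails at once if the green sign springs back (faster than 0.3 m/s down) (velocity of joint green_sign below -0.3 m/s).
It fails at once if the blue or the white sign is pulled up more than 8 mm (value of joint any of blue_sign, white_sign above 0.008 m).
It also fails if it takes over 40 s, if anything falls off the work surface, if the arm or the gripper's body presses on something with over 40 N, if the wrist force passes 120 N, or if a joint passes its speed limit or range.

## Working session

There is one attempt and no reset: what is moved stays moved. The work goes in short steps, Python scripts to look and compute and a shell command to move; the robot and the scene stay as the last step left them, time stands still between calls to the robot, and variables do not carry over. Pictures are saved under pics/ and viewed, at most 10 in all, crops included, and the job is handed in when it is done.

```bash
ls; mkdir -p pics
python3 - <<'E'
from bench import robot, cams, sense
import cv2,numpy as np
s=sense();print(s["clock"],s["position"],s["eef_rot"],s["finger_gap"],s["wrist_force"])
for n in("top","scene"):
    f=cams.grab_frame(n);cv2.imwrite(f"pics/{n}1.png",f["img"]);print(n,f["fx"],f["cx"],f["cy"],f["R"],f["t"])
E
```

```text
bench.py
jog.py
pics
0.0 [ 0.29352778 -0.57933155  0.22139142] [[ 8.92121730e-01  4.51794793e-01 -5.32266282e-04]
 [ 4.51794983e-01 -8.92119996e-01  1.79090113e-03]
 [ 3.34274410e-04 -1.83817705e-03 -9.99998255e-01]] 0.09417012968988608 [ 1.04002043 -0.96058625 -0.05442541]
top 499.6531005252956 276.1362225627006 208.75151591224693 [[ 0.01017502 -0.99987412  0.01217396]
 [-0.99552342 -0.0112733  -0.09384046]
 [ 0.09396589 -0.01116464 -0.99551281]] [-0.00918547  0.52007537  1.06533227]
scene 468.2014289079779 276.5732098863434 213.0293261538984 [[-0.68892537  0.72482606  0.00300254]
 [ 0.49093596  0.46965941 -0.73375876]
 [-0.53325764 -0.50403098 -0.67940346]] [ 0.33619828 -0.20085654  1.21169474]
```

View pics/top1.png

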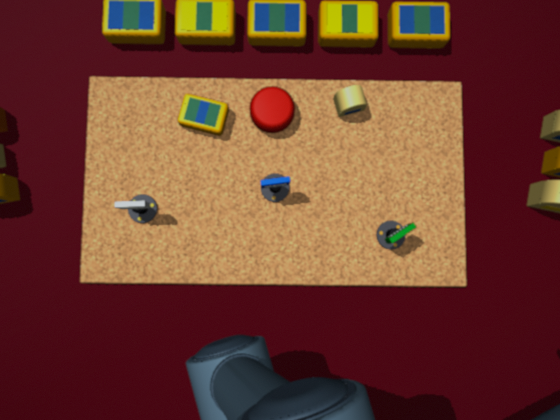

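View pics/scene1.png

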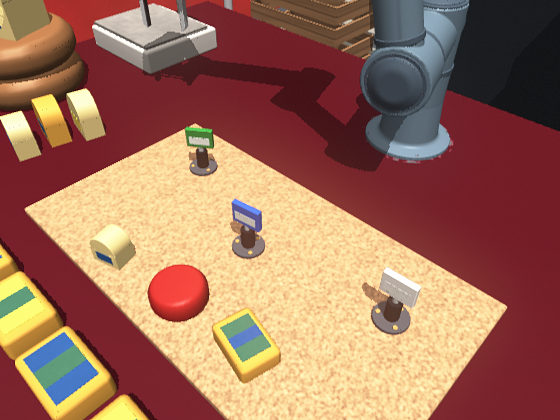

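The top view shows green at about (402,233), blue at (275,182) and white at (130,204). The cheeses lie further back. In the scene view the green plate is at about (200,138). Next I'll take an enlarged crop and measure it.

```bash
cat > h.py <<'E'
import numpy as np
def ray(f,u,v):
    R=np.array(f["R"]);C=-R.T@np.array(f["t"])
    return C,R.T@np.array([(u-f["cx"])/f["fx"],(v-f["cy"])/f["fy"],1.])
def atz(f,u,v,z):
    C,d=ray(f,u,v);return C+d*(z-C[2])/d[2]
def proj(f,X):
    p=np.array(f["R"])@X+np.array(f["t"]);return np.array([f["fx"]*p[0]/p[2]+f["cx"],f["fy"]*p[1]/p[2]+f["cy"]])
def green(img):
    b,g,r=[img[...,i].astype(int) for i in range(3)];return (g>b+40)&(g>r+40)
E
python3 - <<'E'
from bench import robot, cams, sense
from h import *
import cv2
f=cams.grab_frame("top");g=cams.grab_frame("scene")
a=cv2.resize(f["img"][205:260,365:430],None,fx=8,fy=8,interpolation=cv2.INTER_NEAREST)
b=cv2.resize(g["img"][115:185,165:235],None,fx=6,fy=6,interpolation=cv2.INTER_NEAREST)
c=np.zeros((560,520+420,3),np.uint8);c[:440,:520]=a;c[:420,520:]=b
cv2.imwrite("pics/crop1.png",cv2.resize(c,None,fx=.8,fy=.8,interpolation=cv2.INTER_AREA))
m=green(f["img"]).astype(np.uint8);m[:205]=0;m[260:]=0;m[:,:365]=0;m[:,430:]=0
ys,xs=np.nonzero(m);r=cv2.minAreaRect(np.c_[xs,ys].astype(np.float32));bx=cv2.boxPoints(r);print(len(xs),r,bx)
for p in bx:print(atz(f,*p,.123)[:2])
print("c",atz(f,*r[0],.12), atz(f,391,236,.0))
for X in ([.1,0,0],):pass
E
```

```text
189 ((401.5016174316406, 233.11802673339844), (6.964076042175293, 30.85247802734375), 58.24052047729492) [[386.55243 238.27704]
 [412.78522 222.03769]
 [416.4508  227.95901]
 [390.21802 244.19836]]
[ 0.45467705 -0.2214413 ]
[ 0.48743252 -0.27399307]
[ 0.47574647 -0.28110249]
[ 0.44306766 -0.22857828]
c [ 0.46534202 -0.25202214  0.12      ] [ 0.4644506  -0.26009893  0.        ]
```

View pics/crop1.png

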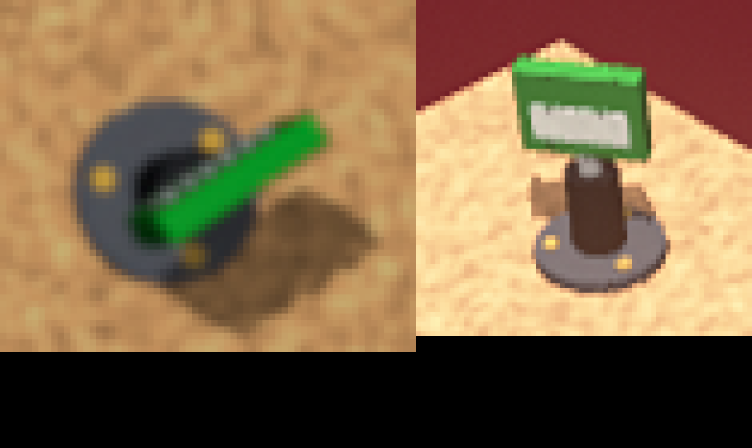

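The crop shows the bright green top face with corners at crop pixels (305,112), (328,140), (180,245) and (152,215). The foot disc is centred at (165,190).

Run:
```python
from bench import robot, cams, sense
from h import *
f=cams.grab_frame("top");g=cams.grab_frame("scene")
cs=[atz(f,365+x/6.4,205+y/6.4,.123) for x,y in((305,112),(328,140),(180,245),(152,215))]
for c in cs:print(c[:2])
C=np.mean(cs,0);d=(cs[0]+cs[1]-cs[2]-cs[3])/2;print("c",C,"len",np.linalg.norm(d),"w",np.linalg.norm(cs[0]-cs[1]),np.linalg.norm(cs[2]-cs[3]),"ang",np.degrees(np.arctan2(d[1],d[0])))
print("foot",atz(f,365+165/6.4,205+190/6.4,.006))
# ours minus scene view: top face corners predicted in scene crop pixels
u=d/np.linalg.norm(d);n=np.array([-u[1],u[0],0])
for a in(-.03,.03):
  for b in(-.006,.006):
    for z in (.123,.078):
      p=proj(g,np.array([C[0],C[1],z])+a*u+b*n);print(z,(p-[165,115])*4.8+[416,0])
s=sense();R=s["eef_rot"];print(s["position"],R)
for sg in(1,-1):
  y=sg*n;ang=np.arctan2(*( -0+np.array([np.dot(y,R[:,0]),np.dot(y,R[:,1])])));print("tool z rot: y'=",y,"rz",-ang)
print("delta tool xy",R.T@(np.array([C[0],C[1],0])-s["position"]), s["joint_pos"])
```

```text
[ 0.48651019 -0.27372195]
[ 0.47789423 -0.28073791]
[ 0.44493637 -0.234359  ]
[ 0.45409756 -0.22579221]
c [ 0.46585959 -0.25365277  0.123     ] len 0.05737469312943729 w 0.011111186845606776 0.01254261496716978 ang -55.27205136152974
foot [ 0.46709688 -0.25819359  0.006     ]
0.123 [644.80558024  64.18304688]
0.078 [653.53810304 147.54778762]
0.123 [638.00078459  78.7442695 ]
0.078 [647.00896978 162.3812127 ]
0.123 [515.5578784   52.71428686]
0.078 [528.01354157 135.88599723]
0.123 [507.68009258  67.08044111]
0.078 [520.47253834 150.52674478]
[ 0.29362712 -0.57969201  0.22207871] [[ 8.92109507e-01  4.51819201e-01 -1.92317090e-04]
 [ 4.51819226e-01 -8.92109282e-01  6.45620679e-04]
 [ 1.20135958e-04 -6.62856905e-04 -9.99999773e-01]]
tool z rot: y'= [0.82186625 0.56968049 0.        ] rz -1.7081097334307291
tool z rot: y'= [-0.82186625 -0.56968049 -0.        ] rz 1.433482920159064
delta tool xy [ 0.30093434 -0.21289749  0.22225603] [-1.27610481e+00  2.45354962e-01  1.55819644e+00  3.58660614e-06
  1.33871490e+00 -1.74112880e-01]
```

The two views agree to about 2–3 mm. The plate centre is at about (0.466,-0.255) with its normal turned 34.7°. I'll move over it at height first, then turn.

Units first: shifts go in shares of 200 mm and turns go in shares of pi/2 rad. So 0.03 m / 0.2 = 0.15, -0.021 m / 0.2 = -0.105.

```bash
echo '[[0.15, -0.105, 0, 0, 0, 0, 0.094], [0.15, -0.105, 0, 0, 0, 0, 0.094], [0.15, -0.105, 0, 0, 0, 0, 0.094], [0.15, -0.105, 0, 0, 0, 0, 0.094], [0.15, -0.105, 0, 0, 0, 0, 0.094]]' | python3 jog.py
echo '[[0.15, -0.105, 0, 0, 0, 0, 0.094], [0.15, -0.105, 0, 0, 0, 0, 0.094], [0.15, -0.105, 0, 0, 0, 0, 0.094], [0.15, -0.105, 0, 0, 0, 0, 0.094], [0.15, -0.105, 0, 0, 0, 0, 0.094]]' | python3 jog.py
echo '[[0, 0, 0, 0, 0, -0.0777, 0.094], [0, 0, 0, 0, 0, -0.0777, 0.094], [0, 0, 0, 0, 0, -0.0777, 0.094], [0, 0, 0, 0, 0, -0.0777, 0.094], [0, 0, 0, 0, 0, -0.0777, 0.094]]' | python3 jog.py
echo '[[0, 0, 0, 0, 0, -0.0777, 0.094], [0, 0, 0, 0, 0, -0.0777, 0.094], [0, 0, 0, 0, 0, -0.0777, 0.094], [0, 0, 0, 0, 0, -0.0777, 0.094], [0, 0, 0, 0, 0, -0.0777, 0.094]]' | python3 jog.py
echo '[[0, 0, 0, 0, 0, -0.0777, 0.094], [0, 0, 0, 0, 0, -0.0777, 0.094], [0, 0, 0, 0, 0, -0.0777, 0.094], [0, 0, 0, 0, 0, -0.0777, 0.094], [0, 0, 0, 0, 0, 0, 0.094]]' | python3 jog.py
python3 - <<'E'
from bench import robot, cams, sense
from h import *
import cv2
f=cams.grab_frame("wrist");cv2.imwrite("pics/w1.png",f["img"])
s=sense();print(s["position"],s["eef_rot"],s["joint_pos"])
for z in(.123,.1005):print(proj(f,np.array([.466,-.255,z])))
E
```

```text
clock: 0.72
position: [0.3805, -0.4169, 0.2224]
eef_rot: [[0.892, 0.451, 0.0], [0.451, -0.892, -0.0], [0.0, 0.0, -1.0]]
wrist_force: [0.3, -0.8, -0.2]
finger_gap: 0.094
grasp_force: 0.0
clock: 1.13
position: [0.467, -0.2553, 0.2226]
eef_rot: [[0.892, 0.452, 0.0], [0.452, -0.892, -0.0], [0.0, 0.0, -1.0]]
wrist_force: [1.0, -0.1, 0.5]
finger_gap: 0.0939
grasp_force: 0.0
clock: 1.55
position: [0.4665, -0.2568, 0.2225]
eef_rot: [[0.467, 0.884, 0.0], [0.884, -0.467, -0.0], [-0.0, 0.0, -1.0]]
wrist_force: [0.3, -0.3, 0.2]
finger_gap: 0.0938
grasp_force: 0.0
clock: 1.97
position: [0.4664, -0.2569, 0.2225]
eef_rot: [[-0.124, 0.992, 0.0], [0.992, 0.124, 0.0], [0.0, 0.0, -1.0]]
wrist_force: [0.6, -0.5, -0.4]
finger_gap: 0.0941
grasp_force: 0.0
clock: 2.38
position: [0.4664, -0.257, 0.2225]
eef_rot: [[-0.571, 0.821, -0.0], [0.821, 0.571, -0.0], [-0.0, -0.0, -1.0]]
wrist_force: [0.1, -0.2, 0.3]
finger_gap: 0.0939
grasp_force: 0.0
[ 0.46642529 -0.25696506  0.22246615] [[-5.67484571e-01  8.23384029e-01  4.95583170e-05]
 [ 8.23384030e-01  5.67484572e-01 -9.13792600e-06]
 [-3.56476026e-05  3.56198947e-05 -9.99999999e-01]] [-7.16618954e-01 -3.14839761e-02  1.85738205e+00  2.65201020e-05
  1.31565121e+00 -1.32007329e+00]
[278.59609307 211.54372057]
[278.50629669 203.70404028]
```

View pics/w1.png

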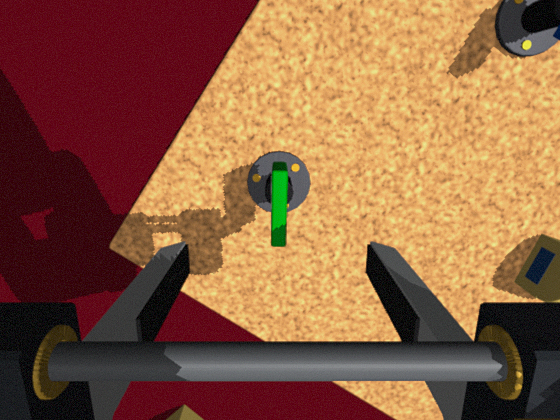

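The wrist view shows the plate's top face running vertically from about (280,171) to (279,246), centred near (279.5,208.5), so it lines up with the jaws.

Run:
```python
from bench import robot, cams, sense
from h import *
f=cams.grab_frame("wrist");s=sense();R=s["eef_rot"]
m=green(f["img"]);ys,xs=np.nonzero(m);print([(r,xs[ys==r].mean()) for r in (185,205,225,240)])
print(R.T@(atz(f,279.5,208.5,.123)-s["position"]))
```

```text
[(185, np.float64(279.5)), (205, np.float64(278.5)), (225, np.float64(278.5)), (240, np.float64(278.5))]
[0.00420216 0.00147613 0.09943866]
```

To row units: 0.03 m / 0.2 = 0.15, 0.003 m / 0.2 = 0.015.

```bash
echo '[[0.015, 0.005, 0.15, 0, 0, 0, 0.094], [0, 0, 0.15, 0, 0, 0, 0.094], [0, 0, 0.15, 0, 0, 0, 0.05], [0, 0, 0.12, 0, 0, 0, 0.04], [0, 0, 0.05, 0, 0, 0, 0.03]]' | python3 jog.py
echo '[[0, 0, 0, 0, 0, 0, 0.024], [0, 0, 0, 0, 0, 0, 0.02], [0, 0, 0, 0, 0, 0, 0.02], [0, 0, 0, 0, 0, 0, 0.02], [0, 0, 0, 0, 0, 0, 0.02]]' | python3 jog.py
python3 - <<'E'
from bench import robot, cams, sense
from h import *
import cv2
f=cams.grab_frame("wrist");cv2.imwrite("pics/w2.png",f["img"])
E
```

```text
clock: 2.9
position: [0.4637, -0.2523, 0.0948]
eef_rot: [[-0.568, 0.823, -0.005], [0.823, 0.568, 0.004], [0.006, -0.002, -1.0]]
wrist_force: [-0.1, -0.4, -0.8]
finger_gap: 0.0774
grasp_force: 0.0
clock: 3.32
position: [0.4664, -0.2547, 0.1001]
eef_rot: [[-0.569, 0.822, 0.002], [0.822, 0.569, -0.002], [-0.003, 0.001, -1.0]]
wrist_force: [0.0, -0.3, -0.9]
finger_gap: 0.0443
grasp_force: 0.0
```

View pics/w2.png

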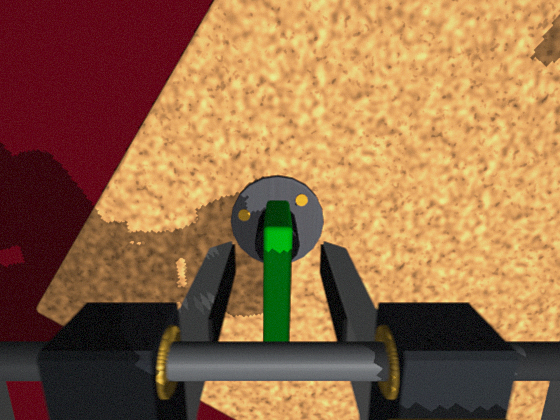

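The jaws straddle the plate: pad tips at columns 235 and 322, plate at about 277. Closing.

```bash
echo '[[0, 0, 0, 0, 0, 0, 0.014], [0, 0, 0, 0, 0, 0, 0.011], [0, 0, 0, 0, 0, 0, 0.009], [0, 0, 0, 0, 0, 0, 0.007], [0, 0, 0, 0, 0, 0, 0.005]]' | python3 jog.py
echo '[[0, 0, 0, 0, 0, 0, 0.0], [0, 0, 0, 0, 0, 0, 0.0], [0, 0, 0, 0, 0, 0, 0.0], [0, 0, 0, 0, 0, 0, 0], [0, 0, 0, 0, 0, 0, 0]]' | python3 jog.py
```

```text
clock: 3.78
position: [0.4656, -0.2539, 0.0985]
eef_rot: [[-0.569, 0.822, 0.0], [0.822, 0.569, 0.0], [0.0, 0.0, -1.0]]
wrist_force: [0.3, -0.3, 0.5]
finger_gap: 0.0118
grasp_force: 30.0
clock: 4.2
position: [0.4656, -0.2539, 0.0985]
eef_rot: [[-0.569, 0.822, 0.0], [0.822, 0.569, 0.0], [0.0, 0.0, -1.0]]
wrist_force: [0.8, 0.0, 1.8]
finger_gap: 0.0121
grasp_force: 30.0
```

```bash
echo '[[0, 0, -0.005, 0, 0, 0, 0], [0, 0, -0.01, 0, 0, 0, 0], [0, 0, -0.01, 0, 0, 0, 0], [0, 0, -0.01, 0, 0, 0, 0], [0, 0, -0.005, 0, 0, 0, 0]]' | python3 jog.py
echo '[[0, 0, -0.005, 0, 0, 0, 0], [0, 0, -0.005, 0, 0, 0, 0], [0, 0, -0.005, 0, 0, 0, 0], [0, 0, -0.005, 0, 0, 0, 0], [0, 0, 0, 0, 0, 0, 0]]' | python3 jog.py
```

```text
clock: 4.62
position: [0.4655, -0.2539, 0.1064]
eef_rot: [[-0.57, 0.822, 0.0], [0.822, 0.57, -0.0], [-0.0, 0.0, -1.0]]
wrist_force: [1.8, -1.4, -4.3]
finger_gap: 0.0117
grasp_force: 30.0
clock: 5.03
position: [0.4655, -0.2539, 0.1104]
eef_rot: [[-0.57, 0.822, -0.0], [0.822, 0.57, 0.0], [0.0, 0.0, -1.0]]
wrist_force: [3.4, -1.6, -6.5]
finger_gap: 0.0118
grasp_force: 30.0
```

The force follows the spring law (about 6.5 N at 12 mm), so nothing is slipping. I'll keep pulling.

To row units: -0.002 m / 0.2 = -0.01, -0.001 m / 0.2 = -0.005.

```bash
echo '[[0, 0, -0.005, 0, 0, 0, 0], [0, 0, -0.01, 0, 0, 0, 0], [0, 0, -0.01, 0, 0, 0, 0], [0, 0, -0.005, 0, 0, 0, 0], [0, 0, 0, 0, 0, 0, 0]]' | python3 jog.py
echo '[[0, 0, -0.005, 0, 0, 0, 0], [0, 0, -0.01, 0, 0, 0, 0], [0, 0, -0.01, 0, 0, 0, 0], [0, 0, -0.005, 0, 0, 0, 0], [0, 0, 0, 0, 0, 0, 0]]' | python3 jog.py
python3 - <<'E'
from bench import robot, cams, sense
import cv2
g=cams.grab_frame("scene");cv2.imwrite("pics/s2.png",cv2.resize(g["img"][90:190,140:260],None,fx=5,fy=5,interpolation=cv2.INTER_CUBIC))
E
```

```text
clock: 5.45
position: [0.4655, -0.2539, 0.1164]
eef_rot: [[-0.57, 0.822, -0.0], [0.822, 0.57, 0.0], [0.0, 0.0, -1.0]]
wrist_force: [3.9, -2.2, -8.8]
finger_gap: 0.0123
grasp_force: 30.0
clock: 5.87
position: [0.4655, -0.2539, 0.1221]
eef_rot: [[-0.57, 0.822, 0.0], [0.822, 0.57, 0.0], [-0.0, 0.0, -1.0]]
wrist_force: [5.2, -2.8, -11.2]
finger_gap: 0.0121
grasp_force: 30.0
```

View pics/s2.png

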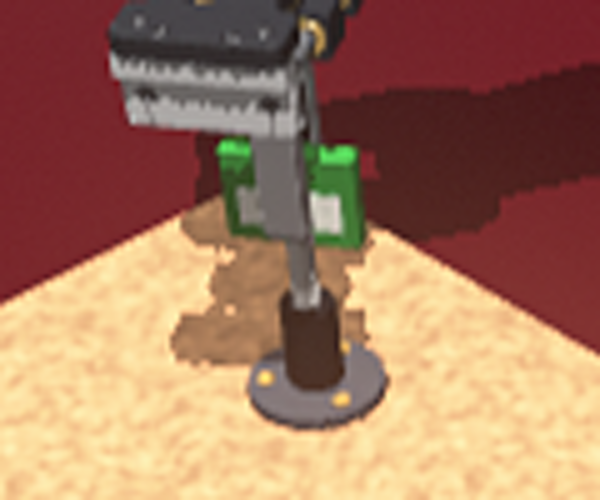

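The sign is raised with the white band out at crop (305,295) and no red showing, at about 11.2 N and 23.6 mm. I'll hold for over 2 s.

```bash
for i in 1 2 3 4 5 6; do :; done
echo '[[0, 0, 0, 0, 0, 0, 0], [0, 0, 0, 0, 0, 0, 0], [0, 0, 0, 0, 0, 0, 0], [0, 0, 0, 0, 0, 0, 0], [0, 0, 0, 0, 0, 0, 0]]' | python3 jog.py
echo '[[0, 0, 0, 0, 0, 0, 0], [0, 0, 0, 0, 0, 0, 0], [0, 0, 0, 0, 0, 0, 0], [0, 0, 0, 0, 0, 0, 0], [0, 0, 0, 0, 0, 0, 0]]' | python3 jog.py
echo '[[0, 0, 0, 0, 0, 0, 0], [0, 0, 0, 0, 0, 0, 0], [0, 0, 0, 0, 0, 0, 0], [0, 0, 0, 0, 0, 0, 0], [0, 0, 0, 0, 0, 0, 0]]' | python3 jog.py
echo '[[0, 0, 0, 0, 0, 0, 0], [0, 0, 0, 0, 0, 0, 0], [0, 0, 0, 0, 0, 0, 0], [0, 0, 0, 0, 0, 0, 0], [0, 0, 0, 0, 0, 0, 0]]' | python3 jog.py
echo '[[0, 0, 0, 0, 0, 0, 0], [0, 0, 0, 0, 0, 0, 0], [0, 0, 0, 0, 0, 0, 0], [0, 0, 0, 0, 0, 0, 0], [0, 0, 0, 0, 0, 0, 0]]' | python3 jog.py
echo '[[0, 0, 0, 0, 0, 0, 0], [0, 0, 0, 0, 0, 0, 0], [0, 0, 0, 0, 0, 0, 0], [0, 0, 0, 0, 0, 0, 0], [0, 0, 0, 0, 0, 0, 0]]' | python3 jog.py
```

```text
clock: 6.33
position: [0.4655, -0.2539, 0.1219]
eef_rot: [[-0.57, 0.822, 0.0], [0.822, 0.57, 0.0], [0.0, 0.0, -1.0]]
wrist_force: [4.2, -3.6, -11.6]
finger_gap: 0.0119
grasp_force: 30.0
clock: 6.75
position: [0.4655, -0.2539, 0.1219]
eef_rot: [[-0.57, 0.822, 0.0], [0.822, 0.57, 0.0], [-0.0, 0.0, -1.0]]
wrist_force: [4.2, -2.8, -11.5]
finger_gap: 0.0117
grasp_force: 30.0
clock: 7.17
position: [0.4655, -0.2539, 0.1219]
eef_rot: [[-0.57, 0.822, 0.0], [0.822, 0.57, 0.0], [0.0, 0.0, -1.0]]
wrist_force: [4.4, -3.0, -11.4]
finger_gap: 0.012
grasp_force: 30.0
clock: 7.58
position: [0.4655, -0.2539, 0.1219]
eef_rot: [[-0.57, 0.822, 0.0], [0.822, 0.57, 0.0], [0.0, 0.0, -1.0]]
wrist_force: [4.3, -3.4, -12.1]
finger_gap: 0.0121
grasp_force: 30.0
clock: 8.0
position: [0.4655, -0.2539, 0.1219]
eef_rot: [[-0.569, 0.822, 0.0], [0.822, 0.569, 0.0], [0.0, 0.0, -1.0]]
wrist_force: [5.3, -3.3, -11.2]
finger_gap: 0.0117
grasp_force: 30.0
clock: 8.42
position: [0.4655, -0.2539, 0.1219]
eef_rot: [[-0.57, 0.822, 0.0], [0.822, 0.57, 0.0], [0.0, 0.0, -1.0]]
wrist_force: [5.1, -2.7, -11.0]
finger_gap: 0.0119
grasp_force: 30.0
```

That held for 2.5 s at a steady 11–12 N. Now easing down 24 mm at 2 mm per row.

To row units: 0.002 m / 0.2 = 0.01, 0.001 m / 0.2 = 0.005.

```bash
echo '[[0, 0, 0.005, 0, 0, 0, 0], [0, 0, 0.01, 0, 0, 0, 0], [0, 0, 0.01, 0, 0, 0, 0], [0, 0, 0.01, 0, 0, 0, 0], [0, 0, 0.01, 0, 0, 0, 0]]' | python3 jog.py
echo '[[0, 0, 0.01, 0, 0, 0, 0], [0, 0, 0.01, 0, 0, 0, 0], [0, 0, 0.01, 0, 0, 0, 0], [0, 0, 0.01, 0, 0, 0, 0], [0, 0, 0.01, 0, 0, 0, 0]]' | python3 jog.py
echo '[[0, 0, 0.01, 0, 0, 0, 0], [0, 0, 0.005, 0, 0, 0, 0], [0, 0, 0.005, 0, 0, 0, 0], [0, 0, 0.005, 0, 0, 0, 0], [0, 0, 0, 0, 0, 0, 0]]' | python3 jog.py
echo '[[0, 0, 0, 0, 0, 0, 0], [0, 0, 0, 0, 0, 0, 0]]' | python3 jog.py
```

```text
clock: 8.83
position: [0.4655, -0.2539, 0.1133]
eef_rot: [[-0.57, 0.822, -0.0], [0.822, 0.57, 0.0], [0.0, -0.0, -1.0]]
wrist_force: [3.3, -2.0, -7.2]
finger_gap: 0.012
grasp_force: 30.0
clock: 9.25
position: [0.4656, -0.2539, 0.1036]
eef_rot: [[-0.57, 0.822, -0.0], [0.822, 0.57, 0.0], [0.0, -0.0, -1.0]]
wrist_force: [1.6, -0.1, -3.6]
finger_gap: 0.0122
grasp_force: 30.0
clock: 9.67
position: [0.4656, -0.254, 0.0986]
eef_rot: [[-0.57, 0.822, -0.0], [0.822, 0.57, 0.0], [0.0, -0.0, -1.0]]
wrist_force: [0.5, 0.9, -1.5]
finger_gap: 0.0117
grasp_force: 30.0
clock: 9.83
position: [0.4656, -0.2539, 0.0986]
eef_rot: [[-0.57, 0.822, -0.0], [0.822, 0.57, 0.0], [0.0, 0.0, -1.0]]
wrist_force: [0.4, 0.6, -1.3]
finger_gap: 0.0121
grasp_force: 30.0
```

The reading is still −1.3 N, so the sign may be a hair off its seat. I'll press down lightly to check.

To row units: 0.0005 m / 0.2 = 0.0025.

```bash
echo '[[0, 0, 0.0025, 0, 0, 0, 0], [0, 0, 0.0025, 0, 0, 0, 0], [0, 0, 0, 0, 0, 0, 0], [0, 0, 0, 0, 0, 0, 0]]' | python3 jog.py
```

```text
clock: 10.17
position: [0.4656, -0.254, 0.0985]
eef_rot: [[-0.57, 0.822, -0.0], [0.822, 0.57, 0.0], [0.0, -0.0, -1.0]]
wrist_force: [-1.8, 3.4, 5.9]
finger_gap: 0.0119
grasp_force: 30.0
```

It now presses back with +5.9 N and hasn't moved, so it is fully seated. I'll relieve the push, open, check, and retreat.

To row units: -0.0008 m / 0.2 = -0.004.

```bash
echo '[[0, 0, -0.004, 0, 0, 0, 0], [0, 0, 0, 0, 0, 0, 0], [0, 0, 0, 0, 0, 0, 0.02], [0, 0, 0, 0, 0, 0, 0.04], [0, 0, 0, 0, 0, 0, 0.06]]' | python3 jog.py
echo '[[0, 0, 0, 0, 0, 0, 0.06], [0, 0, 0, 0, 0, 0, 0.06], [0, 0, 0, 0, 0, 0, 0.06], [0, 0, 0, 0, 0, 0, 0.06], [0, 0, 0, 0, 0, 0, 0.06]]' | python3 jog.py
python3 - <<'E'
from bench import robot, cams, sense
import cv2
f=cams.grab_frame("wrist");cv2.imwrite("pics/w3.png",f["img"])
E
```

```text
clock: 10.58
position: [0.4657, -0.2542, 0.0983]
eef_rot: [[-0.57, 0.822, 0.0], [0.822, 0.57, -0.001], [-0.001, -0.0, -1.0]]
wrist_force: [-0.2, -0.4, 0.2]
finger_gap: 0.0284
grasp_force: 0.0
clock: 11.0
position: [0.4656, -0.254, 0.0982]
eef_rot: [[-0.57, 0.822, -0.0], [0.822, 0.57, -0.0], [-0.0, -0.0, -1.0]]
wrist_force: [0.1, -0.5, 1.4]
finger_gap: 0.0589
grasp_force: 0.0
```

View pics/w3.png

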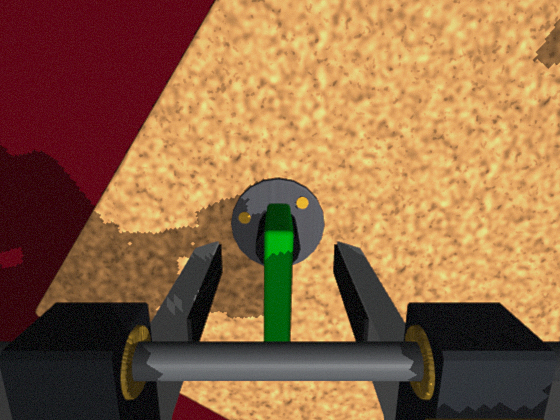

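The jaws are clear on both sides (tips at columns 220 and 335) and the plate at column 279 looks as it did before the pull. Retreating upward.

To row units: -0.03 m / 0.2 = -0.15, -0.02 m / 0.2 = -0.1.

```bash
echo '[[0, 0, -0.05, 0, 0, 0, 0.06], [0, 0, -0.15, 0, 0, 0, 0.06], [0, 0, -0.15, 0, 0, 0, 0.06], [0, 0, -0.15, 0, 0, 0, 0.06], [0, 0, -0.1, 0, 0, 0, 0.06]]' | python3 jog.py
echo '[[0, 0, 0, 0, 0, 0, 0.06], [0, 0, 0, 0, 0, 0, 0.06], [0, 0, 0, 0, 0, 0, 0.06], [0, 0, 0, 0, 0, 0, 0.06], [0, 0, 0, 0, 0, 0, 0.06]]' | python3 jog.py
python3 - <<'E'
from bench import robot, cams, sense
import cv2
g=cams.grab_frame("scene");cv2.imwrite("pics/s3.png",cv2.resize(g["img"][110:340,140:440],None,fx=2.5,fy=2.5,interpolation=cv2.INTER_CUBIC))
E
```

```text
clock: 11.47
position: [0.4664, -0.2546, 0.2224]
eef_rot: [[-0.57, 0.822, 0.003], [0.822, 0.57, -0.003], [-0.004, 0.001, -1.0]]
wrist_force: [0.6, -0.7, 0.0]
finger_gap: 0.0603
grasp_force: 0.0
clock: 11.88
position: [0.4648, -0.2534, 0.2165]
eef_rot: [[-0.569, 0.822, -0.002], [0.822, 0.57, 0.002], [0.003, -0.001, -1.0]]
wrist_force: [0.9, 0.3, -0.1]
finger_gap: 0.06
grasp_force: 0.0
```

View pics/s3.png

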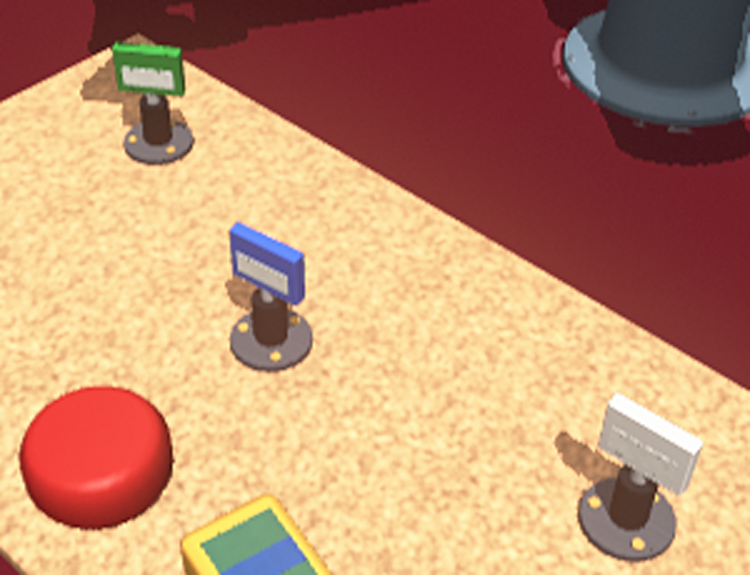

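All three signs are seated: green at crop (150,68), blue at (267,263) and white at (650,443). The gripper is clear, so I'm handing in.

```bash
python3 -c "
from bench import robot, cams, sense
print(robot.close_job())"
```

```text
the job is handed in; nothing more can be done
None
```

The green sign was pulled up about 23.5 mm at 11–12 N and held still for 2.5 s, then eased back until seated and let go; the blue and white signs were not touched, and I handed the job in at about 12 s but got no verdict back.

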